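Roll the drain tube onto the inspection line

ROBOT

A 7-joint arm with a two-finger parallel gripper is mounted at the origin on a cart in front of the work surface, level with it; the furniture and walls round the work are solid. World frame = base frame: x ahead of the robot, y to its left, z up, the work surface at z = 0. Lengths are in m, angles in rad, forces in N, time in s.
With the tool pointing down it reaches from about 0.425 to 0.875 m from the base axis. Payload 4.7 kg.
Tool frame: the origin (TCP) lies at the very end of the fingers, on their centre line; the grasp point (between the pads) lies 19 mm behind it (grip_point_offset is the distance from the TCP to the grasp point, in m); x points along the fingers, z is the direction in which the jaws open and shut, and the axes are right-handed (so a half turn about x gives the same grasp; the last joint's range is limited). The gripper opens to 87 mm and grips with 3 to 60 N. Pads are 19 mm wide; open, the fingers measure 117 mm over their backs; the gripper's body (75 mm by 190 mm) begins 51 mm behind the grasp point.
Start: joints at [-1.191, 0.321, -0.07, 1.45, 0.023, 1.371, -0.057], TCP at [0.233, 0.607, 0.223] pointing down, gripper open.
Joint ranges: [-2.86, 2.86], [-0.3, 2.09], [-1.38, 1.24], [0.06, 2.45], [-1.56, 4.7], [0.09, 2.05], [-2.69, 2.69]. Speed limits (rad/s): [2.57, 2.57, 3.14, 3.14, 3.14, 3.14, 3.14].

INTERFACE

Orientations are given as a rotation vector (axis times angle).
In Python, from bench import get_state, get_image, calibration, close_job, grip_point_offset gives the robot as it stands.
- The arm moves only by the tool play_rows, never from a script. Its argument "targets" is a list of rows, each an object with "claw": the closure, from 0 (fully open) to 1 (shut); "linear": the shift along the tool's x, y, z as a fraction of full scale, a list of three; "rotation": the turn, a rotation vector about the tool's x, y, z as a fraction of full scale, a list of three. In form: [{"claw": claw, "linear": [x, y, z], "rotation": [wx, wy, wz]}, ...]. A call has 1 to 10 rows; each row shifts and turns the pose as measured when the row begins, along the tool's axes as they then stand; what a row does not reach is not made up. Full scale, the value 1, is 2.5 cm for a shift and 90 degrees for a turn. A row lasts 1/12 s, in which the tool goes at most 41.7 mm and 7.16 degrees, less where a joint would pass 70% of its speed; a pose out of reach is approached as far as the arm can. A call with a number of a shift or a turn outside -1 to 1 is refused whole. A call with a gripper value outside its range is refused whole. The fingers move at their own pace and stop on an object; "newtons" is the grip in N (left out, the last holds). Time passes only in rows, so rows that do not move let the fingers close. It gives the time, the measured TCP pose, the force and the opening at its end, in the units of the state.
- get_state(): the state, without advancing time (a new reading comes with each control period).
- get_image(name): name is "side" or "top" or "wrist"; returns the picture (384x512x3 uint8, blue, green, red); there is no depth.
- calibration(name): a dict with "fx", "fy", "cx", "cy" (pixels), "rvec" (rotation vector, rad) and "tvec" (3), from world to camera coordinates, as OpenCV has them; the wrist camera has in their place "hand_eye" (4x4, takes a point from camera to tool coordinates, whose origin is the TCP and whose axes are the tool frame's). Camera axes: x right, y down, z forward; pixel columns grow to the right and rows downward; lengths in m; the calibration is good to about 2 mm. The wrist camera is an equidistant fisheye: a pixel r from the principal point sees the ray r / f radians off the axis. A picture is of the moment at which its call begins: read the wrist's pose just before it. calibration takes no time and is no camera call.
- close_job(): hands the job in, once; it reports no verdict.
The state is a dict: "time": time; "joint_positions": joint angles; "qd": joint speeds; "joint_torque": joint torques, N m; "position": TCP position; "tool_rot": TCP orientation; "ft_force": force on the tool from outside, world axes, zero at the start; "torque": the same for the moment, N m; "grip_width": opening from 0.0 (shut) to 1.0 (fully open).
Only numpy, scipy, OpenCV 4.12 (cv2) and the standard library are available. Lean on these libraries where they do the work, as an engineer would, in place of code of your own. Each camera call takes 0.05 s, during which the arm holds its last target. There are 200 camera calls.

TASK

Two short drain tubes lie on the black inspection mat, one on each side of its white line. Using the fingertips only, push the tube with the red cap so that it rolls over the mat and comes to rest lying along the white line; never grasp or lift it. Leave the white-capped tube, the loupe and the timer where they are, and end with the hand clear.

Things in the scene. Friction and masses are not known exactly. Their poses are not given: they have to be found in the camera images.
- mat: black rubber mat fixed on the bench, 140 (its x) x 280 (its y) x 3 mm, grippy. Origin at the centre of its underside, z up. A white line 8 mm wide runs along its x axis (its y = 0) over its full width. Turned up to 15 degrees from the world axes. Keep clear of the sealer to its left, whose raised lever is at world y 0.49 to 0.55, and of the lamp bar 0.47 m up at x 0.58 to 0.65, y below 0.06.
- red_tube: the drain tube to be rolled: white plastic cylinder 44 mm in diameter, 120 mm long plus an 18 mm thin spout, about 85 g, blue ring at one end, knurled red cap with spout at the other. Origin at its centre, on its axis; own x axis along the tube toward the cap, z up at the start (y and z turn as it rolls). Skin friction about 0.2 on a finger.
- red_tube_center (a point): the same centre point of the red-capped tube. At the start it lies 25 mm above the bench, 75 to 100 mm to one side of the line, the tube parallel to the line within 5 degrees. Pushed sideways above its axis at about 30 mm/s the tube rolls ahead of the finger, and stops within a few mm when the finger stops.
- red_tube_cap_end (a point): point on the red-capped tube's axis at the outer face of the cap, 60 mm from its centre
- red_tube_ring_end (a point): point on the red-capped tube's axis at the outer face of the blue ring, 60 mm from its centre
- white_tube_center (a point): centre of the other tube, the same but with a white cap, 75 to 100 mm from the line on the other side of it; to be left alone
- loupe: black magnifier standing on the bench just beyond the far edge of the mat, 39 mm in diameter, 37 mm high, origin at the centre of its underside; to be left alone
- timer: small white timer lying on the bench just beyond the far edge of the mat, 62 x 62 x 22 mm, origin at the centre of its underside; to be left alone

How it is judged:
On the way:
1. the red-capped tube has rolled over by more than a quarter turn (angle between red_tube_center's own z axis and vertical above 2 rad).
At the end, for the whole second after the job is handed in: The red-capped tube lies at rest on the mat along the white line: both ends of its axis are within 12 mm of the middle of the line, its centre within 40 mm of the mat's centre along the line. The white-capped tube is within 10 mm, loupe and timer within 15 mm of where they were (y of red_tube_cap_end in the frame of mat between -0.012 and 0.012 m and y of red_tube_ring_end in the frame of mat between -0.012 and 0.012 m and x of red_tube_center in the frame of mat between -0.04 and 0.04 m and height (world z) of red_tube_center between 0.022 and 0.028 m and linear speed of red_tube below 0.01 m/s and distance of white_tube_center from where it was at the start of the episode below 0.01 m and distance of each of loupe, timer from where it was at the start of the episode below 0.015 m); the robot touches nothing.
It fails at once if the red-capped tube is lifted more than 10 mm (height (world z) of red_tube_center above 0.035 m).
It fails at once if the white-capped tube is moved more than 10 mm (distance of white_tube_center from where it was at the start of the episode above 0.01 m).
It fails at once if the loupe or the timer is moved more than 15 mm (distance of any of loupe, timer from where it was at the start of the episode above 0.015 m).
It also fails if it takes over 38 s, if anything falls off the work surface, if the arm or the gripper's body presses on something with over 40 N, if the wrist force passes 120 N, or if a joint passes its speed limit or range.

## Working session

There is one attempt and no reset: what is moved stays moved. The work goes in short steps, Python scripts to look and compute and a tool call to move; the robot and the scene stay as the last step left them, time stands still between calls to the robot, and variables do not carry over. Pictures are saved under pics/ and viewed, about 8 in all and at most 12, crops included, and the job is handed in when it is done.

Besides the shell and the picture viewer there is one more tool, called after "Call:" by a JSON object that holds its "api" and its "payload". play_rows: Moves the arm, as the interface text tells. Shift numbers are shares of 2.5 cm and turn numbers shares of 90 degrees, none past 1 either way. Its arguments: {"type":"object","properties":{"targets":{"type":"array"},"newtons":{"type":"number"}},"required":["targets"]}

```bash
mkdir -p pics; python3 - <<'E'
from bench import *
import cv2
print(get_state())
for n in ("top","side"):
    im=get_image(n); cv2.imwrite(f"pics/{n}0.png",im); print(n,calibration(n))
print(calibration("wrist"))
a=cv2.imread("pics/top0.png");b=cv2.imread("pics/side0.png")
cv2.imwrite("pics/both.png",cv2.resize(cv2.vconcat([a,b]),None,fx=.78,fy=.78))
E
```

```text
{'time': 0.0, 'joint_positions': array([-1.19094597,  0.32181426, -0.07010587,  1.45168439,  0.02263159,
        1.37078164, -0.05691928]), 'qd': array([ 0.00054287,  0.00088084, -0.00135635,  0.00129657,  0.00056274,
       -0.0008963 , -0.00086699]), 'joint_torque': array([ 1.41446471e-04, -4.91282523e+01, -4.03810563e-01, -3.12535608e+01,
       -6.40455913e-02,  4.35870280e-02,  1.48503505e-04]), 'position': array([0.23231973, 0.6064725 , 0.22146264]), 'tool_rot': array([-0.93689696,  1.3618379 ,  0.93495553]), 'ft_force': array([0.28982202, 0.09679236, 0.46524565]), 'torque': array([ 0.03446378, -0.07489088, -0.01292273]), 'grip_width': 1.0018375222796037}
top {'fx': 443.56098349065985, 'fy': 443.56098349065985, 'cx': 254.0006336127134, 'cy': 192.24188516621564, 'rvec': array([ 2.18215487, -2.20392155,  0.13967712]), 'tvec': array([0.22511501, 0.5966777 , 0.84606362])}
side {'fx': 369.67350079929685, 'fy': 369.67350079929685, 'cx': 256.58127379293643, 'cy': 186.9219554570565, 'rvec': array([ 2.22966477, -0.41582001,  0.19429763]), 'tvec': array([-0.45364801,  0.30217254,  0.57114643])}
{'fx': 297.3186396354542, 'fy': 297.3186396354542, 'cx': 253.50233479643367, 'cy': 196.33865113713415, 'hand_eye': array([[-2.30468870e-04, -2.45070924e-01,  9.69505126e-01,
        -1.62926313e-01],
       [ 2.99931978e-04, -9.69505125e-01, -2.45070852e-01,
         6.56570344e-02],
       [ 9.99999928e-01,  2.34304388e-04,  2.96945357e-04,
         9.38544160e-05],
       [ 0.00000000e+00,  0.00000000e+00,  0.00000000e+00,
         1.00000000e+00]])}
```

View pics/both.png

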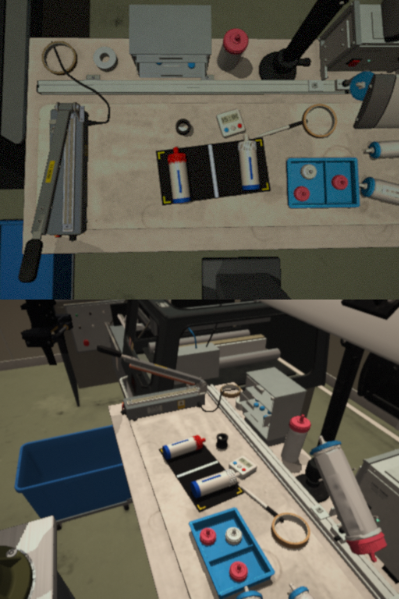

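```bash
cat > h.py <<'E'
import cv2, numpy as np
from bench import *
def ray(n,uv):
    c=calibration(n);R=cv2.Rodrigues(c["rvec"])[0];C=-R.T@c["tvec"]
    uv=np.atleast_2d(np.array(uv,float))
    d=np.c_[(uv[:,0]-c["cx"])/c["fx"],(uv[:,1]-c["cy"])/c["fy"],np.ones(len(uv))]@R
    return C,d
def plane(n,uv,z):
    C,d=ray(n,uv); return C+d*((z-C[2])/d[:,2])[:,None]
def pix(n,p):
    c=calibration(n);K=np.array([[c["fx"],0,c["cx"]],[0,c["fy"],c["cy"]],[0,0,1]])
    return cv2.projectPoints(np.array(p,float).reshape(-1,1,3),c["rvec"],c["tvec"],K,None)[0].reshape(-1,2)
def tri(a,b):
    A,da=ray("top",a);B,db=ray("side",b);da,db=da[0],db[0]
    t=np.linalg.lstsq(np.c_[da,-db],B-A,rcond=None)[0]
    p,q=A+t[0]*da,B+t[1]*db
    return (p+q)/2,np.linalg.norm(p-q)
E
python3 - <<'E'
from h import *
for n in("top","side"):
    im=cv2.imread(f"pics/{n}0.png")
    x,y=(195,165) if n=="top" else (195,165)
    cv2.imwrite(f"pics/{n}c.png",cv2.resize(im[y:y+100,x:x+160],None,fx=5,fy=5,interpolation=cv2.INTER_CUBIC)[:,:])
a=cv2.imread("pics/topc.png");b=cv2.imread("pics/sidec.png")
cv2.imwrite("pics/c2.png",cv2.resize(cv2.vconcat([a,b]),(480,600),interpolation=cv2.INTER_AREA))
im=cv2.imread("pics/top0.png");h=cv2.cvtColor(im,cv2.COLOR_BGR2HSV)
dark=(h[...,2]<60).astype(np.uint8)
x0,y0,x1,y1=190,165,355,270
roi=np.zeros_like(dark);roi[y0:y1,x0:x1]=1
yel=cv2.inRange(h,(20,90,90),(35,255,255))*roi
n,l,s,c=cv2.connectedComponentsWithStats(yel)
for i in range(1,n):
    if s[i,4]>4: print("yel",s[i],c[i],plane("top",c[i],.003)[0].round(4))
for n_ in("top","side"):
    im=cv2.imread(f"pics/{n_}0.png");h=cv2.cvtColor(im,cv2.COLOR_BGR2HSV)
    for nm,m in(("red",cv2.inRange(h,(170,120,70),(180,255,255))|cv2.inRange(h,(0,120,70),(8,255,255))),("blue",cv2.inRange(h,(100,110,40),(125,255,255)))):
        n,l,s,c=cv2.connectedComponentsWithStats(m)
        for i in range(1,n):
            if s[i,4]>15 and 190<c[i][0]<360 and 150<c[i][1]<270: print(n_,nm,s[i],c[i].round(1),plane(n_,c[i],.025)[0].round(4))
E
```

```text
yel [328 179   8   8  25] [332.52 181.36] [0.6214 0.0594 0.003 ]
yel [202 195   8   9  26] [204.42307692 197.61538462] [0.5907 0.3174 0.003 ]
yel [337 235   7   9  23] [341.13043478 240.        ] [0.5034 0.0453 0.003 ]
yel [209 252   9   9  25] [212.08 257.2 ] [0.4728 0.3026 0.003 ]
top red [305 159   5   5  23] [307.  160.8] [0.6601 0.1138 0.025 ]
top red [215 188  24  23 307] [225.9 200.4] [0.5832 0.2742 0.025 ]
top blue [319 202   5  28  64] [321. 215.] [0.5529 0.0886 0.025 ]
top blue [228 219   5  28  66] [229.8 233. ] [0.5199 0.267  0.025 ]
top blue [310 237  23   7 133] [321.4 240. ] [0.5043 0.0892 0.025 ]
top blue [221 253  23   8 117] [232.5 256.6] [0.4747 0.2622 0.025 ]
side red [248 174  15  16 141] [254.8 180.9] [0.5872 0.2742 0.025 ]
side blue [209 187  10  17 115] [213.4 195.5] [0.4764 0.2578 0.025 ]
side blue [260 225  22   8  23] [270.2 229. ] [0.5593 0.1089 0.025 ]
side blue [244 232  13  22 185] [250.2 242.5] [0.5063 0.0882 0.025 ]
```

View pics/c2.png

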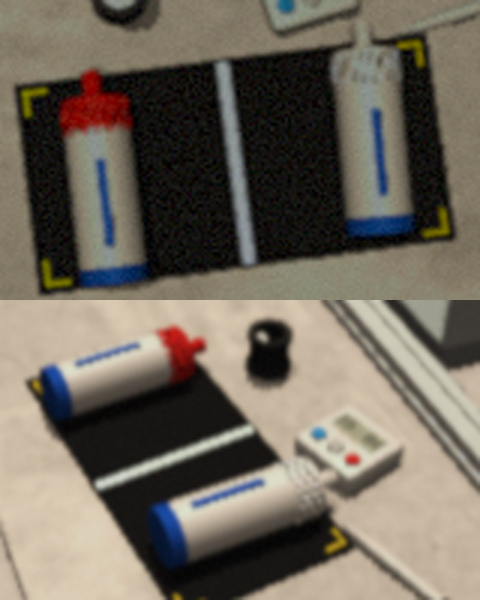

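```bash
python3 - <<'E'
from h import *
np.set_printoptions(suppress=True,precision=4)
s=get_state();R=cv2.Rodrigues(s["tool_rot"])[0];print(R)
print("lever end",tri((38,353),(126,62)),"lever hinge",plane("top",(85,135),.1))
th=np.arctan2(.01445+.0003,.118);c0=np.array([.5471,.1812])
M=np.array([[np.cos(th),np.sin(th)],[-np.sin(th),np.cos(th)]])
c0=np.array([.54708,.18118])
print("cap/ring tri",tri((225.9,200.4),(254.8,180.9)),tri((232.5,256.6),(213.4,195.5)))
# body silhouette in top: bright low-sat pixels left of the line
im=cv2.imread("pics/top0.png");h=cv2.cvtColor(im,cv2.COLOR_BGR2HSV)
m=((h[...,2]>70)).astype(np.uint8)
q=plane("top",np.stack(np.meshgrid(np.arange(512),np.arange(384)),-1).reshape(-1,2),.025)[:,:2]
mm=((q-c0)@M.T).reshape(384,512,2)
for nm,lo,hi in(("red",.05,.13),("line",-.03,.03),("white",-.13,-.05)):
    k=m.astype(bool)&(mm[...,1]>lo)&(mm[...,1]<hi)&(abs(mm[...,0]+.008)<.045)
    xs=mm[...,0][k];ys=mm[...,1][k]
    b=np.linspace(-.05,.035,10);X=[];L=[];H=[]
    for i in range(9):
        j=(xs>b[i])&(xs<b[i+1])
        X.append((b[i]+b[i+1])/2);L.append(np.percentile(ys[j],2));H.append(np.percentile(ys[j],98))
    X=np.array(X);mid=(np.array(L)+np.array(H))/2
    print(nm,"width",np.mean(np.array(H)-L),"slope,mid y at x=0",np.polyfit(X,mid,1))
lp=pix("top",[[.5471,.1812,.003]]);print(lp)
w=np.argwhere(cv2.inRange(h,(0,0,110),(180,90,255))[:,:]>0)[:,::-1]
p=plane("top",w,.003)[:,:2];p=p[(abs((p-c0)@M.T[:,1])<.03)&(abs((p-c0)@M.T[:,0])<.066)]
v=cv2.fitLine(p.astype(np.float32),cv2.DIST_L2,0,.001,.001).ravel();print("line fit",v,np.arctan(v[1]/v[0]),(v[2:]-c0)@M.T,th)
E
```

```text
[[-0.0005 -0.9338  0.3577]
 [-0.0016  0.3577  0.9338]
 [-1.     -0.0001 -0.0017]]
lever end (array([0.3598, 0.5211, 0.2665]), np.float64(0.006956815162436435)) lever hinge [[0.6967 0.5218 0.1   ]]
cap/ring tri (array([0.585 , 0.2735, 0.026 ]), np.float64(0.0039042207613407274)) (array([0.4759, 0.2618, 0.022 ]), np.float64(0.0028501045460594347))
red width 0.039379241240005504 slope,mid y at x=0 [-0.0172  0.0891]
line width 0.009166681987086199 slope,mid y at x=0 [-0.0045  0.0015]
white width 0.041675764177310004 slope,mid y at x=0 [ 0.0147 -0.0894]
[[272.9548 218.8148]]
line fit [0.9929 0.1191 0.5471 0.1809] 0.11936363 [-0.     -0.0003] 0.12435499454676144
```

Call:
{"api": "play_rows", "payload": {"targets": [{"claw": 0.35,"linear": [-1,0,0],"rotation": [0,0,0]},{"claw": 0.35,"linear": [-1,0,0],"rotation": [0,0,0]},{"claw": 0.35,"linear": [-1,0,0],"rotation": [0.02,0,0]},{"claw": 0.35,"linear": [-1,0,0],"rotation": [0.075,0,0]},{"claw": 0.35,"linear": [-1,0,0],"rotation": [0.075,0,0]},{"claw": 0.35,"linear": [-0.5,0,0],"rotation": [0.075,0,0]},{"claw": 0.35,"linear": [0,0,0],"rotation": [0.075,0,0]},{"claw": 0.35,"linear": [0,0,0],"rotation": [0.075,0,0]},{"claw": 0.35,"linear": [0,0,0],"rotation": [0.075,0,0]},{"claw": 0.35,"linear": [0,0,0],"rotation": [0.075,0,0]}]}}

```text
time: 0.93
position: [0.2317, 0.6044, 0.3584]
tool_rot: [-0.255, 1.565, 0.234]
ft_force: [0.3, -0.3, -0.5]
grip_width: 0.648
```

```bash
cat > st.py <<'E'
import sys
from h import *
np.set_printoptions(suppress=True,precision=4)
s=get_state();R=cv2.Rodrigues(s["tool_rot"])[0];c0=np.array([.5471,.1809])
A=.120;M=np.array([[np.cos(A),np.sin(A)],[-np.sin(A),np.cos(A)]])
print("t",s["time"],"p",s["position"],"mat",M@(s["position"][:2]-c0),"F",s["ft_force"],"w",s["grip_width"],"q",s["joint_positions"])
T=np.array([*(c0+M.T@[-.008,float(sys.argv[1])]),float(sys.argv[2])])
G=np.c_[[0,0,-1],[-np.sin(A),np.cos(A),0],[np.cos(A),np.sin(A),0]]
print("shift units",R.T@(T-s["position"])/.025,"turn units",cv2.Rodrigues(R.T@G)[0].ravel()/(np.pi/2))
E
python3 st.py .15 .36
```

```text
t 0.9333 p [0.2317 0.6044 0.3584] mat [-0.2624  0.4582] F [ 0.2696 -0.2828 -0.5359] w 0.6478477220736117 q [-1.2776  0.3038  0.0438  1.2067 -0.0135  1.6467 -0.9257]
shift units [  0.0324 -14.0353   7.6522] turn units [ 0.1215 -0.0053  0.0082]
```

Call:
{"api": "play_rows", "payload": {"targets": [{"claw": 0.35,"linear": [0,-0.5,0.25],"rotation": [0.065,-0.003,0.004]},{"claw": 0.35,"linear": [0,-0.9,0.5],"rotation": [0.06,-0.002,0.004]},{"claw": 0.35,"linear": [0,-1,0.6],"rotation": [0,0,0]},{"claw": 0.35,"linear": [0,-1,0.6],"rotation": [0,0,0]},{"claw": 0.35,"linear": [0,-1,0.6],"rotation": [0,0,0]},{"claw": 0.35,"linear": [0,-1,0.6],"rotation": [0,0,0]},{"claw": 0.35,"linear": [0,-1,0.6],"rotation": [0,0,0]},{"claw": 0.35,"linear": [0,-1,0.6],"rotation": [0,0,0]},{"claw": 0.35,"linear": [0,-1,0.6],"rotation": [0,0,0]},{"claw": 0.35,"linear": [0,-1,0.6],"rotation": [0,0,0]}]}}

```text
time: 1.77
position: [0.3959, 0.3849, 0.3501]
tool_rot: [-0.097, 1.58, 0.086]
ft_force: [1.0, 0.2, -0.4]
grip_width: 0.646
```

```bash
python3 st.py .15 .36
```

```text
t 1.7667 p [0.3959 0.3849 0.3501] mat [-0.1257  0.2206] F [ 0.9891  0.1906 -0.4082] w 0.6460446335349508 q [-1.0243  0.0879  0.2244  1.4792 -0.0216  1.5893 -0.6847]
shift units [-0.4312 -2.8095  4.7132] turn units [-0.0025 -0.007   0.0041]
```

Call:
{"api": "play_rows", "payload": {"targets": [{"claw": 0.35,"linear": [0,-0.6,0.9],"rotation": [0,-0.005,0.003]},{"claw": 0.35,"linear": [0.6,-0.6,1],"rotation": [0,-0.002,0.001]},{"claw": 0.35,"linear": [0.8,-0.6,1],"rotation": [0,0,0]},{"claw": 0.35,"linear": [1,-0.6,1],"rotation": [0,0,0]},{"claw": 0.35,"linear": [1,-0.5,0.9],"rotation": [0,0,0]},{"claw": 0.35,"linear": [1,0,0.2],"rotation": [0,0,0]},{"claw": 0.35,"linear": [1,0,0],"rotation": [0,0,0]},{"claw": 0.35,"linear": [1,0,0],"rotation": [0,0,0]},{"claw": 0.35,"linear": [1,0,0],"rotation": [0,0,0]},{"claw": 0.35,"linear": [0,0,0],"rotation": [0,0,0]}]}}

```text
time: 2.6
position: [0.5409, 0.3113, 0.1566]
tool_rot: [-0.081, 1.566, 0.076]
ft_force: [-1.3, -0.3, -0.6]
grip_width: 0.653
```

```bash
python3 st.py .145 .031
```

```text
t 2.6 p [0.5409 0.3113 0.1566] mat [0.0095 0.1302] F [-1.3175 -0.3094 -0.6175] w 0.652584619185946 q [-0.8376  0.3088  0.3297  1.619  -0.1002  1.2293 -0.3888]
shift units [ 5.0191  0.5918 -0.7259] turn units [-0.0127  0.002   0.002 ]
```

Call:
{"api": "play_rows", "payload": {"targets": [{"claw": 0.35,"linear": [0,0.5,-0.6],"rotation": [-0.012,0.002,0.002]},{"claw": 0.35,"linear": [0.5,0.1,-0.1],"rotation": [0,0,0]},{"claw": 0.35,"linear": [0.8,0,0],"rotation": [0,0,0]},{"claw": 0.35,"linear": [0.8,0,0],"rotation": [0,0,0]},{"claw": 0.35,"linear": [0.6,0,0],"rotation": [0,0,0]},{"claw": 0.35,"linear": [0.3,0,0],"rotation": [0,0,0]},{"claw": 0.35,"linear": [0,0,0],"rotation": [0,0,0]},{"claw": 0.35,"linear": [0,0,0],"rotation": [0,0,0]}]}}

```text
time: 3.27
position: [0.5241, 0.326, 0.0813]
tool_rot: [-0.092, 1.564, 0.095]
ft_force: [1.1, -0.0, 0.8]
grip_width: 0.648
```

```bash
python3 st.py .145 .031
```

```text
t 3.2667 p [0.5241 0.326  0.0813] mat [-0.0055  0.1468] F [ 1.1357 -0.0361  0.833 ] w 0.6484585076408086 q [-0.8527  0.3584  0.3066  1.7146 -0.1192  1.0817 -0.3894]
shift units [ 2.0132 -0.0757 -0.1104] turn units [-0.0003  0.0033 -0.0009]
```

Call:
{"api": "play_rows", "payload": {"targets": [{"claw": 0.35,"linear": [0.6,0,-0.1],"rotation": [0,0.003,-0.001]},{"claw": 0.35,"linear": [0.6,0,0],"rotation": [0,0,0]},{"claw": 0.35,"linear": [0.5,0,0],"rotation": [0,0,0]},{"claw": 0.35,"linear": [0.2,0,0],"rotation": [0,0,0]},{"claw": 0.35,"linear": [0,0,0],"rotation": [0,0,0]},{"claw": 0.35,"linear": [0,0,0],"rotation": [0,0,0]}]}}

```text
time: 3.77
position: [0.5246, 0.3274, 0.0341]
tool_rot: [-0.091, 1.563, 0.096]
ft_force: [1.0, -0.3, -0.1]
grip_width: 0.648
```

```bash
python3 st.py .116 .031;python3 - <<'E'
from h import *
a=get_image("top")[150:280,180:350];b=get_image("side")[140:270,180:350]
cv2.imwrite("pics/d1.png",cv2.resize(cv2.hconcat([a,b]),None,fx=2.35,fy=2.35))
E
```

```text
t 3.7667 p [0.5246 0.3274 0.0341] mat [-0.0048  0.1481] F [ 0.9968 -0.296  -0.0704] w 0.647774104216374 q [-0.8438  0.4123  0.2966  1.7483 -0.1403  0.9944 -0.3757]
shift units [ 0.1196 -1.2852 -0.1257] turn units [-0.0006  0.0041 -0.0021]
```

View pics/d1.png

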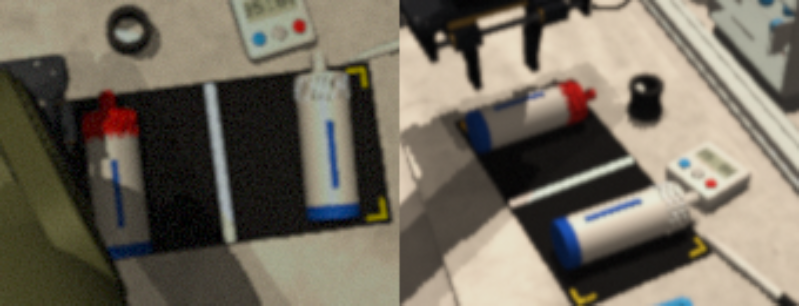

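Call:
{"api": "play_rows", "payload": {"targets": [{"claw": 0.35,"linear": [0.1,-0.2,-0.1],"rotation": [0,0.004,-0.002]},{"claw": 0.35,"linear": [0,-0.15,0],"rotation": [0,0,0]},{"claw": 0.35,"linear": [0,-0.1,0],"rotation": [0,0,0]},{"claw": 0.35,"linear": [0,-0.1,0],"rotation": [0,0,0]},{"claw": 0.35,"linear": [0,-0.1,0],"rotation": [0,0,0]},{"claw": 0.35,"linear": [0,-0.1,0],"rotation": [0,0,0]},{"claw": 0.35,"linear": [0,-0.1,0],"rotation": [0,0,0]},{"claw": 0.35,"linear": [0,-0.1,0],"rotation": [0,0,0]},{"claw": 0.35,"linear": [0,-0.1,0],"rotation": [0,0,0]},{"claw": 0.35,"linear": [0,-0.1,0],"rotation": [0,0,0]}]}}

```text
time: 4.7
position: [0.5276, 0.2966, 0.0347]
tool_rot: [-0.091, 1.565, 0.096]
ft_force: [0.4, 0.1, 0.1]
grip_width: 0.648
```

```bash
python3 st.py .030 .031
```

```text
t 4.7 p [0.5276 0.2966 0.0347] mat [-0.0055  0.1172] F [0.3716 0.052  0.0856] w 0.6482613246867913 q [-0.8114  0.3893  0.308   1.78   -0.1392  0.9882 -0.33  ]
shift units [ 0.1394 -3.4901 -0.0977] turn units [-0.0007  0.0028 -0.0018]
```

Call:
{"api": "play_rows", "payload": {"targets": [{"claw": 0.35,"linear": [0.05,-0.1,0],"rotation": [0,0.002,-0.001]},{"claw": 0.35,"linear": [0.05,-0.1,0],"rotation": [0,0,0]},{"claw": 0.35,"linear": [0.05,-0.1,0],"rotation": [0,0,0]},{"claw": 0.35,"linear": [0.05,-0.1,0],"rotation": [0,0,0]},{"claw": 0.35,"linear": [0.03,-0.1,0],"rotation": [0,0,0]},{"claw": 0.35,"linear": [0.02,-0.1,0],"rotation": [0,0,0]},{"claw": 0.35,"linear": [0.02,-0.1,0],"rotation": [0,0,0]},{"claw": 0.35,"linear": [0.02,-0.1,0],"rotation": [0,0,0]}]}}

```text
time: 5.37
position: [0.5301, 0.2747, 0.0264]
tool_rot: [-0.093, 1.568, 0.094]
ft_force: [0.1, 0.5, 0.3]
grip_width: 0.649
```

```bash
python3 st.py .030 .031;python3 - <<'E'
from h import *
a=get_image("top")[150:280,180:350];b=get_image("side")[140:270,180:350]
cv2.imwrite("pics/d2.png",cv2.resize(cv2.hconcat([a,b]),None,fx=2.35,fy=2.35))
E
```

```text
t 5.3667 p [0.5301 0.2747 0.0264] mat [-0.0057  0.0952] F [0.067  0.5422 0.2992] w 0.6489259202486071 q [-0.7849  0.3878  0.3144  1.8026 -0.1428  0.9724 -0.2927]
shift units [-0.1847 -2.6067 -0.0909] turn units [-0.0006  0.0004 -0.0006]
```

View pics/d2.png

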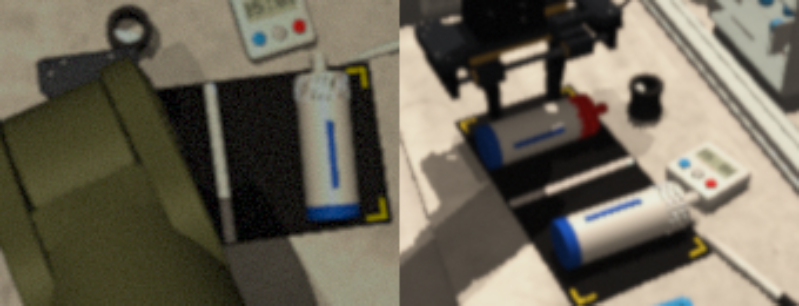

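Call:
{"api": "play_rows", "payload": {"targets": [{"claw": 0.35,"linear": [-0.08,-0.1,0],"rotation": [0,0,0]},{"claw": 0.35,"linear": [-0.05,-0.1,0],"rotation": [0,0,0]},{"claw": 0.35,"linear": [0,-0.1,0],"rotation": [0,0,0]},{"claw": 0.35,"linear": [0,-0.1,0],"rotation": [0,0,0]},{"claw": 0.35,"linear": [0,-0.1,0],"rotation": [0,0,0]},{"claw": 0.35,"linear": [0,-0.1,0],"rotation": [0,0,0]},{"claw": 0.35,"linear": [0,-0.1,0],"rotation": [0,0,0]},{"claw": 0.35,"linear": [0,-0.1,0],"rotation": [0,0,0]},{"claw": 0.35,"linear": [0,-0.1,0],"rotation": [0,0,0]},{"claw": 0.35,"linear": [0,-0.1,0],"rotation": [0,0,0]}]}}

```text
time: 6.3
position: [0.5335, 0.248, 0.0305]
tool_rot: [-0.092, 1.568, 0.095]
ft_force: [0.2, 0.3, -0.8]
grip_width: 0.65
```

```bash
cat > tube.py <<'E'
from h import *
# ring and cap from the side view, in mat coordinates on plane z=.025 (start-reference: compare with first picture)
A=.120;M=np.array([[np.cos(A),np.sin(A)],[-np.sin(A),np.cos(A)]]);c0=np.array([.5471,.1809])
def side(im):
    h=cv2.cvtColor(im,cv2.COLOR_BGR2HSV);o={}
    for nm,m in(("red",cv2.inRange(h,(168,110,40),(180,255,255))|cv2.inRange(h,(0,120,40),(8,255,255))),("blue",cv2.inRange(h,(100,110,30),(128,255,255)))):
        n,l,s,c=cv2.connectedComponentsWithStats(m)
        for i in range(1,n):
            if s[i,4]>15:
                q=M@(plane("side",c[i],.025)[0][:2]-c0)
                if abs(q[0])<.1 and -.06<q[1]<.11: print(nm,s[i,4],c[i].round(1),"mat",q.round(4))
print("start");side(cv2.imread("pics/side0.png"));print("now");im=get_image("side");side(im)
cv2.imwrite("pics/s_now.png",im)
E
python3 st.py .030 .031;python3 tube.py
```

```text
t 6.3 p [0.5335 0.248  0.0305] mat [-0.0054  0.0682] F [ 0.1643  0.2728 -0.8042] w 0.6501085629214663 q [-0.755   0.3664  0.3263  1.8233 -0.1407  0.9725 -0.2503]
shift units [-0.0228 -1.5278 -0.101 ] turn units [-0.0005  0.0008 -0.001 ]
start
red 163 [254.9 182.1] mat [0.049  0.0836]
blue 124 [213.3 196. ] mat [-0.0618  0.0832]
now
red 172 [264.5 193.8] mat [0.0486 0.0336]
blue 160 [221.7 208.6] mat [-0.0619  0.0341]
```

Call:
{"api": "play_rows", "payload": {"targets": [{"claw": 0.35,"linear": [0,-0.1,0],"rotation": [0,0,0]},{"claw": 0.35,"linear": [0,-0.1,0],"rotation": [0,0,0]},{"claw": 0.35,"linear": [0,-0.1,0],"rotation": [0,0,0]},{"claw": 0.35,"linear": [0,-0.1,0],"rotation": [0,0,0]},{"claw": 0.35,"linear": [0,-0.1,0],"rotation": [0,0,0]},{"claw": 0.35,"linear": [0,-0.1,0],"rotation": [0,0,0]},{"claw": 0.35,"linear": [0,-0.1,0],"rotation": [0,0,0]},{"claw": 0.35,"linear": [0,-0.08,0],"rotation": [0,0,0]},{"claw": 0.35,"linear": [0,-0.06,0],"rotation": [0,0,0]},{"claw": 0.35,"linear": [0,-0.04,0],"rotation": [0,0,0]}]}}

```text
time: 7.18
position: [0.5365, 0.2228, 0.0304]
tool_rot: [-0.092, 1.568, 0.094]
ft_force: [0.2, 0.7, 0.1]
grip_width: 0.652
```

```bash
python3 st.py .030 .031;python3 tube.py|tail -3
```

```text
t 7.1833 p [0.5365 0.2228 0.0304] mat [-0.0055  0.0429] F [0.2322 0.6989 0.1161] w 0.6515929293244456 q [-0.7258  0.3537  0.3373  1.8419 -0.1405  0.9677 -0.2097]
shift units [-0.0251 -0.5154 -0.0995] turn units [-0.001   0.0007 -0.0007]
red 175 [269.9 199.7] mat [0.0494 0.0092]
blue 19 [244.4 204.4] mat [-0.0102  0.0226]
blue 160 [226.2 215.1] mat [-0.0616  0.0099]
```

Call:
{"api": "play_rows", "payload": {"targets": [{"claw": 0.35,"linear": [0,-0.06,0],"rotation": [0,0,0]},{"claw": 0.35,"linear": [0,-0.06,0],"rotation": [0,0,0]},{"claw": 0.35,"linear": [0,-0.06,0],"rotation": [0,0,0]},{"claw": 0.35,"linear": [0,-0.06,0],"rotation": [0,0,0]},{"claw": 0.35,"linear": [0,-0.06,0],"rotation": [0,0,0]},{"claw": 0.35,"linear": [0,-0.04,0],"rotation": [0,0,0]},{"claw": 0.35,"linear": [0,-0.03,0],"rotation": [0,0,0]},{"claw": 0.35,"linear": [0,0,0],"rotation": [0,0,0]},{"claw": 0.35,"linear": [0,0,0],"rotation": [0,0,0]}]}}

```text
time: 7.98
position: [0.5377, 0.2127, 0.0304]
tool_rot: [-0.092, 1.568, 0.094]
ft_force: [0.7, -0.2, 0.3]
grip_width: 0.653
```

```bash
python3 st.py .030 .031;python3 tube.py|tail -3;python3 - <<'E'
from h import *
a=get_image("top")[150:280,180:350];b=cv2.imread("pics/s_now.png")[140:270,180:350]
cv2.imwrite("pics/d3.png",cv2.resize(cv2.hconcat([a,b]),None,fx=2.35,fy=2.35))
E
```

```text
t 7.9833 p [0.5377 0.2127 0.0304] mat [-0.0055  0.0327] F [ 0.6902 -0.1946  0.2682] w 0.6525564174196776 q [-0.7136  0.349   0.3417  1.8488 -0.1407  0.9659 -0.1922]
shift units [-0.0253 -0.1086 -0.0986] turn units [-0.0009  0.0007 -0.0007]
red 183 [272.1 202.7] mat [ 0.0489 -0.0023]
blue 30 [250.2 210.6] mat [-0.0081 -0.0022]
blue 170 [228.4 218.2] mat [-0.0615 -0.0014]
```

View pics/d3.png

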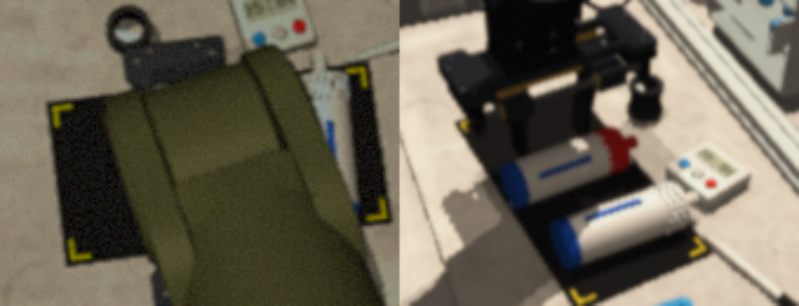

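The side view shows the tube on the line, about 4 mm short by its offset. I'll back off and check from above.

Call:
{"api": "play_rows", "payload": {"targets": [{"claw": 0.35,"linear": [0,0.2,0],"rotation": [0,0,0]},{"claw": 0.35,"linear": [0,0.6,0],"rotation": [0,0,0]},{"claw": 0.35,"linear": [0,1,0],"rotation": [0,0,0]},{"claw": 0.35,"linear": [-0.3,1,0],"rotation": [0,0,0]},{"claw": 0.35,"linear": [-1,1,0],"rotation": [0,0,0]},{"claw": 0.35,"linear": [-1,1,-0.3],"rotation": [0,0,0]},{"claw": 0.35,"linear": [-1,1,-0.5],"rotation": [0,0,0]},{"claw": 0.35,"linear": [-0.5,0.5,-0.5],"rotation": [0,0,0]},{"claw": 0.35,"linear": [0,0,0],"rotation": [0,0,0]},{"claw": 0.35,"linear": [0,0,0],"rotation": [0,0,0]}]}}

```text
time: 8.92
position: [0.4829, 0.3745, 0.1275]
tool_rot: [-0.092, 1.571, 0.092]
ft_force: [1.1, 0.2, -1.0]
grip_width: 0.652
```

```bash
cat > chk.py <<'E'
from h import *
import subprocess
A=.120;M=np.array([[np.cos(A),np.sin(A)],[-np.sin(A),np.cos(A)]]);c0=np.array([.5471,.1809])
def top(im,nm,lo,hi):
    h=cv2.cvtColor(im,cv2.COLOR_BGR2HSV);m=h[...,2]>70
    q=plane("top",np.stack(np.meshgrid(np.arange(512),np.arange(384)),-1).reshape(-1,2),.025)[:,:2]
    mm=((q-c0)@M.T).reshape(384,512,2)
    k=m&(mm[...,1]>lo)&(mm[...,1]<hi)&(abs(mm[...,0]+.008)<.045)
    xs=mm[...,0][k];ys=mm[...,1][k];b=np.linspace(-.05,.035,10);X=[];L=[];H=[]
    for i in range(9):
        j=(xs>b[i])&(xs<b[i+1]);X.append((b[i]+b[i+1])/2);L.append(np.percentile(ys[j],2));H.append(np.percentile(ys[j],98))
    f=np.polyfit(X,(np.array(L)+H)/2,1);print(nm,"width",np.mean(np.array(H)-L).round(4),"y at x=-.06,+.06",np.polyval(f,[-.06,.06]).round(4))
i0=cv2.imread("pics/top0.png");i1=get_image("top");cv2.imwrite("pics/t_now.png",i1)
top(i0,"white0",-.13,-.05);top(i1,"white1",-.13,-.05);top(i0,"red0",.05,.13);top(i1,"red1",-.04,.04)
cv2.imwrite("pics/d4.png",cv2.resize(cv2.hconcat([i1[150:280,180:350],get_image("side")[140:270,180:350]]),None,fx=2.35,fy=2.35))
E
python3 chk.py;python3 tube.py|tail -3;python3 st.py .2 .2
```

```text
white0 width 0.0419 y at x=-.06,+.06 [-0.0909 -0.0875]
white1 width 0.0439 y at x=-.06,+.06 [-0.0905 -0.088 ]
red0 width 0.0393 y at x=-.06,+.06 [0.0902 0.0887]
red1 width 0.0402 y at x=-.06,+.06 [0.0022 0.0022]
red 189 [272.2 202.3] mat [ 0.0498 -0.0012]
blue 28 [250.5 210.6] mat [-0.0074 -0.0027]
blue 176 [228.2 217.9] mat [-0.0614 -0.0002]
t 9.0667 p [0.4835 0.3719 0.1259] mat [-0.0402  0.1973] F [ 0.1661 -0.1106  0.0386] w 0.6535264581339426 q [-0.9374  0.3066  0.2865  1.6816 -0.0931  1.1709 -0.5137]
shift units [-2.9677  0.1126  1.2772] turn units [-0.0043 -0.0024  0.0012]
```

View pics/d4.png

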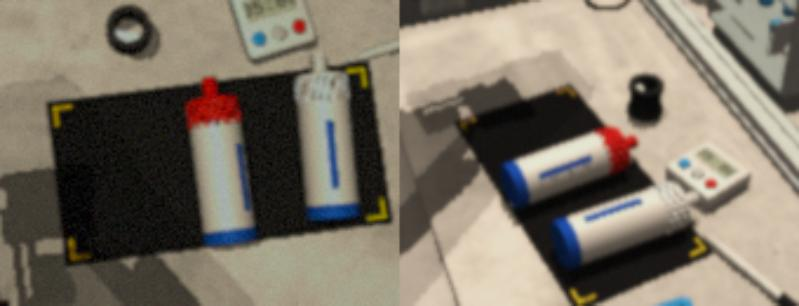

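Call:
{"api": "play_rows", "payload": {"targets": [{"claw": 0.35,"linear": [-0.5,0,0],"rotation": [0,0,0]},{"claw": 0.35,"linear": [0,0,0],"rotation": [0,0,0]},{"claw": 0.35,"linear": [0,0,0],"rotation": [0,0,0]},{"claw": 0.35,"linear": [0,0,0],"rotation": [0,0,0]},{"claw": 0.35,"linear": [0,0,0],"rotation": [0,0,0]},{"claw": 0.35,"linear": [0,0,0],"rotation": [0,0,0]},{"claw": 0.35,"linear": [0,0,0],"rotation": [0,0,0]},{"claw": 0.35,"linear": [0,0,0],"rotation": [0,0,0]}]}}

```text
time: 9.73
position: [0.4865, 0.364, 0.1355]
tool_rot: [-0.088, 1.577, 0.073]
ft_force: [0.6, -0.2, 0.3]
grip_width: 0.654
```

```bash
python3 chk.py;python3 tube.py|tail -3; python3 - <<'E'
import cv2
a=cv2.imread("pics/top0.png");b=cv2.imread("pics/t_now.png")
for n,(x0,y0,x1,y1) in{"loupe":(218,145,260,180),"timer":(275,135,318,178)}.items():
    t=a[y0+8:y1-8,x0+8:x1-8];r=cv2.matchTemplate(b[y0:y1,x0:x1],t,cv2.TM_CCOEFF_NORMED);_,v,_,p=cv2.minMaxLoc(r);print(n,v,"shift px",p[0]-8,p[1]-8)
E
```

```text
white0 width 0.0419 y at x=-.06,+.06 [-0.0909 -0.0875]
white1 width 0.0439 y at x=-.06,+.06 [-0.0908 -0.0878]
red0 width 0.0393 y at x=-.06,+.06 [0.0902 0.0887]
red1 width 0.0402 y at x=-.06,+.06 [0.0023 0.0021]
red 189 [272.2 202.3] mat [ 0.0498 -0.0012]
blue 28 [250.5 210.6] mat [-0.0074 -0.0027]
blue 175 [228.2 217.8] mat [-0.0613  0.    ]
loupe 0.9942025542259216 shift px 0 0
timer 0.9907171130180359 shift px 0 0
```

Nothing is moving any more and every position is within its limit, so I'm handing in.

```bash
python3 -c "from bench import *; print(close_job())"
```

```text
the job is handed in; nothing more can be done
None
```

I pushed the red-capped tube with two part-open fingertips set parallel to the line. It rolled about 87 mm, came to rest along the white line, and I handed the job in at about 10 s.

- **Position across the line:** the top view puts both ends about 2 mm from the middle of the line. The side view, corrected for its offset at the start, suggests 4.5 to 6 mm. The two disagree by 2 to 4 mm, but both are inside the 12 mm limit.
- **Position along the line:** the tube's centre is about 6 mm from the mat's centre, against a limit of 40 mm.
- **Rolling:** the distance covered means about 3.9 rad of roll if it did not slip. The blue stripe turned under and a second one came up, which fits. I did not measure the roll angle directly.
- **At rest:** two checks about 0.7 s apart agreed to 0.2 mm. I did not measure the tube's final height.
- **Everything else:** the white-capped tube moved less than 1 mm, and the loupe and timer showed no shift in the top view.
- **Hand:** it ended clear, with the fingertips about 0.13 m above the bench and no sign of contact in the force readings.

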